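# Hold the scrap bin open by its pedal, then ease the lid shut

### The job

I am about to drop potato peelings into the small steel step bin: press its pedal down with your fingertips until the lid stands wide open, and keep it open for at least two seconds. Then let the pedal up slowly under your fingers so that the lid comes down gently and closes fully without slamming, and take the hand away. Work the lid by the pedal alone, not by hand, do not lift, tip or shove the bin, and leave the other kitchen things where they are.

Things in the scene. Friction and masses are not known exactly. Their poses are not given: they have to be found in the camera images.
- bin: Round 3-litre stainless step bin standing loose on the counter, about 1.4 kg, 170 mm across, 267 mm high with the lid shut. Origin: centre of its underside. Its -x axis points out of its front, where the pedal sticks out; +x to the lid's rear hinge; z up. The lid's rim stands out 6 to 9 mm past the wall above the pedal, so a gripper should keep clear of it or lean away from the bin.
- pedal_tread (a point): The place to press: top of the black ribbed pedal tread, 130 mm in front of the bin's axis, 44 mm above the counter while the lid is shut. The tread is a plate 60 mm wide, 8 mm thick, from 95 to 150 mm in front of the axis. This point sinks about 30 mm until the tread's nose meets the counter: end of travel, lid fully open. About 8 N starts it, 5 N holds it; it springs back up.
- lid (a joint): Angle of the round domed steel lid, rad: 0 = shut on the rim, about 1.2 = wide open (pedal fully down). Hinged at the rear rim, 238 mm above the counter. Linked to the pedal: each mm that pedal_tread sinks raises it by about 0.04 rad, each mm it rises lowers it as much. Nothing brakes it: if the pedal is let go the lid falls and slams.
- pedal: The bin's pedal lever (black tread and bar), hinged to the bin. Origin: its pivot under the bin, on the centre line, 20 mm in front of the bin's axis and 24 mm above the counter. Its -x axis points along the lever to the tread.
- rice_pot: Bystander: dented aluminium rice pot with lid, radius 104 mm, 250 mm over its two side handles, 166 mm high. Origin: centre of its underside.
- colander: Bystander: stainless steel colander, radius 110 mm, 280 mm over its two loop handles, 95 mm high. Origin: centre of its underside.
- mortar: Bystander: white ceramic mortar, radius 56 mm, 70 mm high, with its pestle leaning out to +x to 127 mm height. Origin: centre of its underside. Stands beside the bin.
- canister: Bystander: closed red tin canister, radius 50 mm, 130 mm high. Origin: centre of its underside. Stands beside the bin.
- spatula: Bystander: wooden spatula, 280 mm long, lying flat along its x axis. Origin: underside of its middle.
- spice_jar: Bystander: amber spice jar, radius 24 mm, 95 mm high. Origin: centre of its underside.

How it is judged:
By the outcome, as a careful person would: the job done as asked, in the order asked, and still so for the second after the job is handed in, with the robot touching nothing.
It also fails if it takes over 48 s, if anything falls off the work surface, if the arm or the gripper's body presses on something with over 40 N, if the wrist force passes 120 N, or if a joint passes its speed limit or range.

### The arm

A 6-joint arm with a two-finger parallel gripper is mounted at the origin on the work surface. World frame = base frame: x ahead of the robot, y to its left, z up, the work surface at z = 0. Lengths are in m, angles in degrees, forces in N, time in s.
With the tool pointing down it reaches from about 0.3 to 0.825 m from the base axis. Payload 5.4 kg.
Tool frame: the origin (TCP) lies at the very end of the fingers, on their centre line; the grasp point (between the pads) lies grasp_offset behind it (grasp_offset is the distance from the TCP to the grasp point, in m); z points along the fingers, y is the direction in which the jaws open and shut (so a half turn about z gives the same grasp; the last joint's range is limited). The gripper opens to 92 mm and grips with 3 to 60 N. Pads are 20 mm wide; open, the fingers measure 128 mm over their backs; the gripper's body (75 mm by 189 mm) begins 69 mm behind the grasp point.
Start: joints at [62.103, 9.076, 91.501, -0, 79.423, -12.038], TCP at [0.157, 0.553, 0.215] pointing down, gripper open.
Joint ranges: [-166.64, 166.64], [-54.1, 131.32], [10.49, 154.53], [-73.88, 253.88], [9.74, 151.15], [-171.62, 171.62]. Speed limits (degrees/s): [147.25, 147.25, 180, 180, 180, 180].

### API

Orientations are given as [roll, pitch, yaw] about the fixed x, y, z axes, in that order (R = Rz(yaw) Ry(pitch) Rx(roll)).
In Python, from workcell import * gives the robot as it stands.
- The arm moves only by the tool servo_tool, never from a script. Its argument "commands" is a list that holds one entry, the list of rows, each a list of 4 numbers: the shift along the tool's x, y, z in mm, then the turn about the tool's z in rad. In form: [[[dx, dy, dz, twist], ...]]. A call has 1 to 12 rows; each row is the pose to reach, as a shift and turn from the pose measured when the call began, along the tool's axes at that moment; what a row does not reach only later rows make up. A row lasts 1/12 s, in which the tool goes at most 41.7 mm and 7.16 degrees, less where a joint would pass 70% of its speed; a pose out of reach is approached as far as the arm can. A call with a gripper value outside its range is refused whole. "hand" is the opening, from 0 (shut) to 1 (fully open), set as the call begins (left out, the last holds). The fingers move at their own pace and stop on an object; the grip force is fixed at half the most. Time passes only in rows, so rows that repeat a pose let the fingers close. It gives the time, the measured TCP pose, the force and the opening at its end, in the units of the state.
- read_state(): the state, without advancing time (a new reading comes with each control period).
- read_camera(name): name is "side" or "top" or "wrist"; returns a dict with "pixels" (480x640x3 uint8, red, green, blue), "mtx" (3x3 intrinsics, pixels), "world_to_cam" (4x4, takes a point from world to camera coordinates); the wrist camera has in their place "T_tool_cam" (4x4, takes a point from camera to tool coordinates, whose origin is the TCP and whose axes are the flange's). Camera axes: x right, y up, looking along -z (the intrinsics and any distortion apply to the point x, -y, -z); pixel columns grow to the right and rows downward; lengths in m; the calibration is good to about 2 mm. A picture is of the moment at which its call begins: read the wrist's pose just before it. There is no depth.
- hand_in(): hands the job in, once; it reports no verdict.
The state is a dict: "t": time; "joints": joint angles; "joint_velocities": joint speeds; "tau": joint torques, N m; "tool_pos": TCP position; "tcp_rot": TCP orientation; "force": force on the tool from outside, world axes, zero at the start; "wrist_torque": the same for the moment, N m; "finger_gap": finger opening in m.
Only numpy, scipy, OpenCV 4.12 (cv2) and the standard library are available. Lean on these libraries where they do the work, as an engineer would, in place of code of your own. Each camera call takes 0.05 s, during which the arm holds its last target. There are 200 camera calls.

## Working session

There is one attempt and no reset: what is moved stays moved. The work goes in short steps, Python scripts to look and compute and a tool call to move; the robot and the scene stay as the last step left them, time stands still between calls to the robot, and variables do not carry over. Pictures are saved under pics/ and viewed, about 8 in all and at most 12, crops included, and the job is handed in when it is done.

Besides the shell and the picture viewer there is one more tool, called after "Call:" in YAML: its name, and indented under it one key for each argument. servo_tool: Moves the arm, as the interface text tells. Its arguments: {"type":"object","properties":{"commands":{"type":"array"},"hand":{"type":"number"}},"required":["commands"]}

```bash
mkdir -p pics; python3 - <<'E'
from workcell import *
import cv2,numpy as np,pickle
s=read_state();print({k:np.round(v,3).tolist() for k,v in s.items()})
d={}
for n in("side","top"):
    c=read_camera(n);d[n]=c;cv2.imwrite(f"pics/{n}0.png",c["pixels"][:,:,::-1]);print([k for k in c],np.round(c["mtx"],1).tolist(),np.round(c["world_to_cam"],3).tolist())
pickle.dump(d,open("cams.pkl","wb"))
E
```

```text
{'t': 0.0, 'joints': [62.101, 9.112, 91.573, -0.001, 79.422, -12.039], 'joint_velocities': [0.038, 0.004, 0.037, -0.012, 0.017, 0.03], 'tau': [0.0, -38.557, -32.211, 0.07, 0.038, -0.0], 'tool_pos': [0.157, 0.553, 0.214], 'tcp_rot': [-179.896, -0.021, 164.14], 'force': [-0.28, 0.255, -0.097], 'wrist_torque': [0.005, 0.007, 0.012], 'finger_gap': 0.092}
['pixels', 'mtx', 'world_to_cam'] [[590.3, 0.0, 321.6], [0.0, 590.3, 230.2], [0.0, 0.0, 1.0]] [[-0.117, 0.993, 0.008, 0.174], [-0.939, -0.113, 0.326, 0.436], [0.324, 0.031, 0.945, -2.1], [0.0, 0.0, 0.0, 1.0]]
['pixels', 'mtx', 'world_to_cam'] [[543.2, 0.0, 318.3], [0.0, 543.2, 235.2], [0.0, 0.0, 1.0]] [[0.014, -1.0, -0.014, -0.099], [0.993, 0.012, 0.121, -0.581], [-0.121, -0.016, 0.992, -1.374], [0.0, 0.0, 0.0, 1.0]]
```

View pics/side0.png

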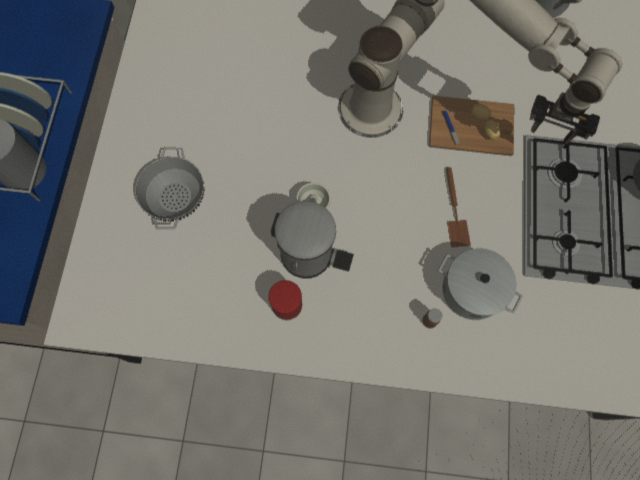

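View pics/top0.png

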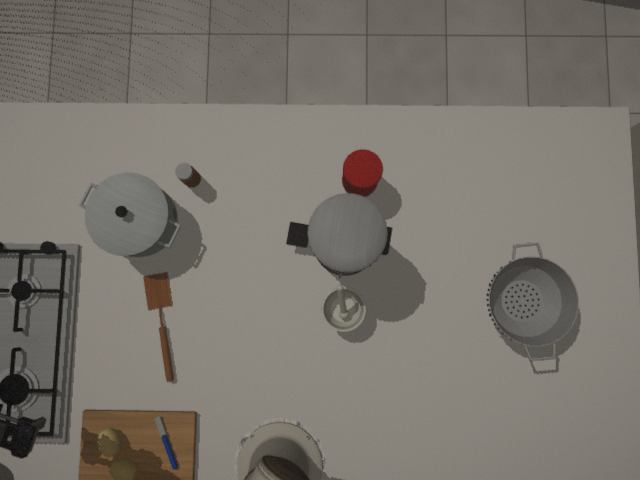

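The side view shows the bin's lid at (306,230) and its black pedal at (343,260). In the top view the pedal is at (298,235), pointing towards +y, and the hinge is at (388,240). The mortar and canister stand on either side of the bin.

```bash
cat > h.py <<'E'
import numpy as np,cv2,pickle
def ray(c,u,v):
    M=np.array(c["world_to_cam"]);K=np.array(c["mtx"]);d=np.linalg.inv(K)@[u,v,1];d=M[:3,:3].T@(d*[1,-1,-1]);return -M[:3,:3].T@M[:3,3],d
def atz(c,u,v,z):
    o,d=ray(c,u,v);return o+d*(z-o[2])/d[2]
def proj(c,p):
    M=np.array(c["world_to_cam"]);q=M[:3,:3]@p+M[:3,3];q=np.array(c["mtx"])@(q*[1,-1,-1]);return q[:2]/q[2]
E
python3 - <<'E'
from h import *
d=pickle.load(open("cams.pkl","rb"))
for n,(u,v) in dict(top=(298,235),side=(343,260)).items():
    c=d[n];im=c["pixels"];m=(im.max(2)<60).astype(np.uint8)
    k,l,st,ce=cv2.connectedComponentsWithStats(m);i=l[v,u];print(n,st[i],ce[i])
    cn=max(cv2.findContours((l==i).astype(np.uint8),0,2)[0],key=cv2.contourArea)
    r=cv2.minAreaRect(cn);print(r)
    for p in cv2.boxPoints(r):print(np.round(p),atz(c,*p,.044).round(4))
c=d["top"];print("lid",atz(c,347,232,.25),"canister",atz(c,362,167,.13),"mortar",atz(c,344,310,.07))
c=d["side"];print("lid",atz(c,306,230,.25),"canister",atz(c,286,297,.13),"mortar",atz(c,313,197,.07))
a=[cv2.resize(d["top"]["pixels"][190:290,270:410],(560,400),interpolation=2),cv2.resize(d["side"]["pixels"][190:290,250:390],(560,400),interpolation=2)]
cv2.imwrite("pics/crop.png",cv2.resize(np.vstack(a),(420,600))[:,:,::-1])
E
```

```text
top [287 222  21  25 433] [297.56812933 234.54965358]
((298.29595947265625, 234.3719940185547), (20.92959976196289, 22.271240234375), 10.30484676361084)
[286. 243.] [ 0.5583 -0.0091  0.044 ]
[290. 222.] [ 0.6154 -0.0183  0.044 ]
[311. 225.] [ 0.6063 -0.0717  0.044 ]
[307. 247.] [ 0.5493 -0.0623  0.044 ]
side [333 250  20  20 280] [342.38571429 259.94285714]
((342.38458251953125, 259.9230651855469), (16.48868751525879, 17.190336227416992), 15.255118370056152)
[332. 266.] [ 0.6092 -0.0705  0.044 ]
[337. 249.] [ 0.5531 -0.0623  0.044 ]
[353. 254.] [ 0.5614 -0.0105  0.044 ]
[348. 270.] [ 0.6173 -0.0192  0.044 ]
lid [ 0.56338377 -0.15809543  0.25      ] canister [ 0.73993425 -0.19817827  0.13      ] mortar [ 0.39107312 -0.15877574  0.07      ]
lid [ 0.56976249 -0.155167    0.25      ] canister [ 0.74348495 -0.19476926  0.13      ] mortar [ 0.39371593 -0.15766855  0.07      ]
```

View pics/crop.png

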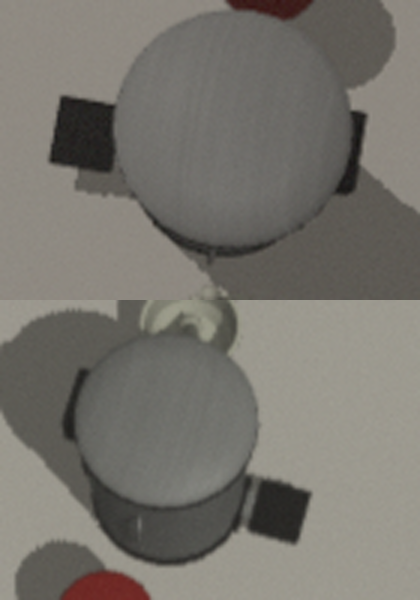

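```bash
cat >> h.py <<'E'
from scipy.spatial.transform import Rotation as R
D=np.array([.157,.988,0]);D/=np.linalg.norm(D);AX=np.array([.5645,-.1625,0])
def rep(s):
    p=np.array(s["tool_pos"])-AX;T=np.array([D[1],-D[0],0])
    print("t",s["t"],"radial",(p@D).round(4),"lat",(p@T).round(4),"z",p[2].round(4),"F",np.round(s["force"],1),"rot",np.round(s["tcp_rot"],1))
def go(s,rad,z,lat=0):
    Rm=R.from_euler("xyz",s["tcp_rot"],degrees=True).as_matrix();T=np.array([D[1],-D[0],0])
    dl=Rm.T@(AX+D*rad+T*lat+[0,0,z]-s["tool_pos"])*1000
    x=Rm[:,0];tw=-(np.arctan2(D[1],D[0])-np.arctan2(x[1],x[0]))
    print("shift",dl.round(1),"twist",round(tw,3))
E
python3 - <<'E'
from workcell import *
from h import *
s=read_state();rep(s);go(s,.172,.215)
w=read_camera("wrist");print(np.round(w["T_tool_cam"],3))
try: print(grasp_offset)
except Exception as e: print(e)
d=pickle.load(open("cams.pkl","rb"));print("pot",atz(d["top"],122,212,.166))
E
```

```text
t 0.1 radial 0.6423 lat -0.5148 z 0.2137 F [-0.1  0.8 -0.4] rot [-179.9   -0.   164.1]
shift [-567.1 -405.7   -0.8] twist 1.452
[[-0.     0.967  0.256  0.071]
 [ 1.     0.    -0.    -0.001]
 [-0.     0.256 -0.967 -0.171]
 [ 0.     0.     0.     1.   ]]
0.0187
pot [0.61579233 0.3730793  0.166     ]
```

Call:
servo_tool:
  commands:
    - [[-15,-11,0,0.06],[-45,-32,0,0.16],[-76,-54,0,0.27],[-107,-76,0,0.37],[-138,-98,0,0.48],[-169,-120,0,0.58],[-200,-142,0,0.69],[-231,-164,0,0.79],[-262,-186,0,0.9],[-293,-208,0,1.0],[-316,-225,0,1.08],[-324,-231,0,1.12]]
  hand: 0

```text
t: 1.15
tool_pos: [0.4073, 0.239, 0.2139]
tcp_rot: [-180.0, 0.1, 99.5]
force: [0.1, -0.6, -0.3]
finger_gap: 0.0138
```

```bash
python3 - <<'E'
from workcell import *
from h import *
s=read_state();rep(s);go(s,.172,.12)
E
```

```text
t 1.15 radial 0.3719 lat -0.2183 z 0.2139 F [ 0.1 -0.6 -0.3] rot [-1.80e+02  1.00e-01  9.95e+01]
shift [-258.8  143.3   94.4] twist 0.324
```

Call:
servo_tool:
  commands:
    - [[-13,7,0,0.02],[-39,22,5,0.05],[-66,37,10,0.09],[-94,52,18,0.13],[-122,67,28,0.17],[-150,83,40,0.2],[-178,98,52,0.24],[-206,114,66,0.27],[-232,128,80,0.3],[-250,138,90,0.32],[-258,143,94,0.324],[-259,143,94,0.324]]

```text
t: 2.15
tool_pos: [0.5911, 0.0068, 0.119]
tcp_rot: [-179.9, 0.1, 80.9]
force: [-0.3, -0.4, -0.1]
finger_gap: 0.0001
```

```bash
python3 - <<'E'
from workcell import *
from h import *
s=read_state();rep(s);go(s,.142,.056)
a=[]
for n in("side","top","wrist"):
    im=read_camera(n)["pixels"]; a.append(im)
o=np.vstack([np.hstack([cv2.resize(a[0][150:330,220:460],(400,300)),cv2.resize(a[1][150:330,220:460],(400,300))]),cv2.resize(a[2],(400,300)).repeat(1,0) if 0 else np.hstack([cv2.resize(a[2],(400,300)),np.zeros((300,400,3),np.uint8)])])
cv2.imwrite("pics/p4.png",o[:,:,::-1])
E
```

```text
t 2.15 radial 0.1714 lat -0.0003 z 0.119 F [-0.3 -0.4 -0.1] rot [-1.799e+02  1.000e-01  8.090e+01]
shift [-29.2   0.5  63.1] twist -0.0
```

View pics/p4.png

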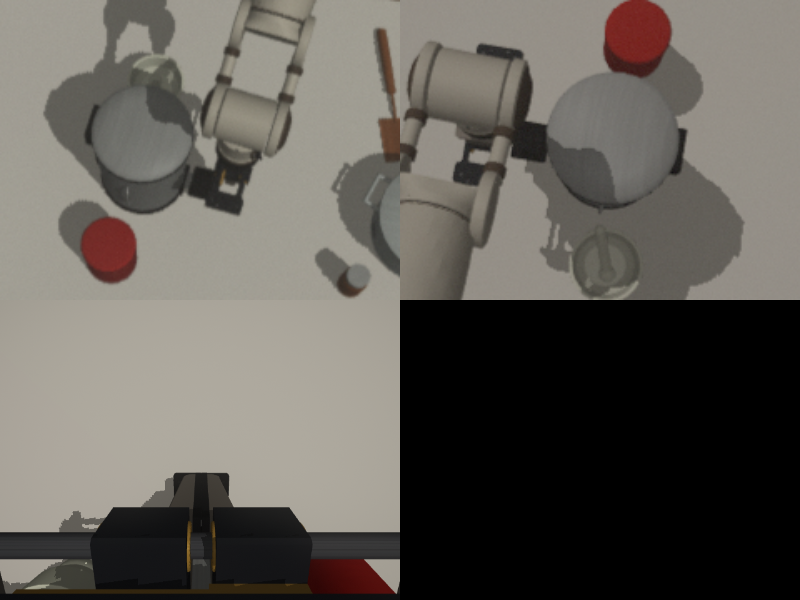

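```bash
python3 - <<'E'
from workcell import *
from h import *
d=pickle.load(open("cams.pkl","rb"));s=read_state()
def tri(a,b):
    o1,d1=ray(d["top"],*a);o2,d2=ray(d["side"],*b)
    k=np.linalg.lstsq(np.c_[d1,-d2],o2-o1,rcond=None)[0];p=(o1+k[0]*d1+o2+k[1]*d2)/2
    T=np.array([D[1],-D[0],0]);q=p-AX;print(p.round(3),"rad",(q@D).round(3),"lat",(q@T).round(3),"gap",np.linalg.norm(o1+k[0]*d1-o2-k[1]*d2).round(3))
tri((262,201),(368,223));tri((297,206),(344,218));tri((228,194),(392,228))
# top-view ends at assumed heights
for z in(.36,.4,.44):print(z,[((atz(d["top"],*u,z)-AX)@D).round(3) for u in((226,195),(299,205))],[((atz(d["side"],*u,z)-AX)@D).round(3) for u in((342,216),(395,229))])
print(s["joints"])
E
```

```text
[0.596 0.009 0.436] rad 0.174 lat 0.004 gap 0.002
[ 0.588 -0.055  0.431] rad 0.11 lat 0.006 gap 0.005
[0.606 0.07  0.448] rad 0.236 lat 0.005 gap 0.0
0.36 [np.float64(0.258), np.float64(0.11)] [np.float64(0.102), np.float64(0.247)]
0.4 [np.float64(0.25), np.float64(0.107)] [np.float64(0.104), np.float64(0.246)]
0.44 [np.float64(0.241), np.float64(0.103)] [np.float64(0.107), np.float64(0.244)]
[-10.82648699  16.34328403  93.97116724  -0.11003077  69.65898778
  -1.86480576]
```

Call:
servo_tool:
  commands:
    - [[0,0,10,0],[-3,0,25,0],[-8,0,40,0],[-15,0,52,0],[-21,0,60,0],[-24,0,63,0],[-24,0,63,0]]

```text
t: 2.88
tool_pos: [0.5867, -0.0157, 0.0574]
tcp_rot: [-180.0, 0.1, 81.0]
force: [0.4, -0.2, 0.2]
finger_gap: 0.0002
```

Call:
servo_tool:
  commands:
    - [[0,0,3,0],[0,0,6,0],[0,0,9,0],[0,0,11,0],[0,0,13,0],[0,0,15,0],[0,0,17,0],[0,0,19,0],[0,0,20,0],[0,0,20,0]]

```text
t: 3.72
tool_pos: [0.587, -0.0149, 0.0385]
tcp_rot: [-180.0, 0.0, 81.0]
force: [-3.4, 4.1, 8.0]
finger_gap: 0.0006
```

```bash
python3 - <<'E'
from workcell import *
from h import *
s=read_state();rep(s)
a=[]
for n in("side","top"):
    im=read_camera(n)["pixels"]; a.append(im)
o=np.hstack([cv2.resize(a[0][150:330,220:460],(400,300)),cv2.resize(a[1][150:330,220:460],(400,300))])
cv2.imwrite("pics/p5.png",o[:,:,::-1])
E
```

```text
t 3.7167 radial 0.1493 lat -0.001 z 0.0385 F [-3.4  4.1  8. ] rot [-180.    0.   81.]
```

View pics/p5.png

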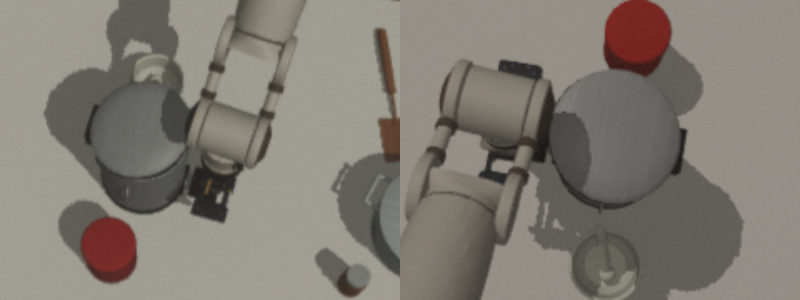

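Call:
servo_tool:
  commands:
    - [[0,0,1,0],[0,0,2,0],[-1,0,3,0],[-1,0,4,0],[-1,0,5,0],[-1,0,6,0],[-1,0,7,0],[-1,0,8,0]]

```text
t: 4.48
tool_pos: [0.5872, -0.0145, 0.0319]
tcp_rot: [-180.0, -0.1, 81.1]
force: [-3.4, 4.9, 8.2]
finger_gap: 0.0005
```

```bash
python3 - <<'E'
from workcell import *
from h import *
s=read_state();rep(s)
a=[]
for n in("side","top"):
    im=read_camera(n)["pixels"]; a.append(im)
o=np.hstack([cv2.resize(a[0][170:300,250:410],(400,325)),cv2.resize(a[1][170:300,250:410],(400,325))])
cv2.imwrite("pics/p6.png",o[:,:,::-1])
E
```

```text
t 4.4833 radial 0.1497 lat -0.0008 z 0.0319 F [-3.4  4.9  8.2] rot [-1.80e+02 -1.00e-01  8.11e+01]
```

View pics/p6.png

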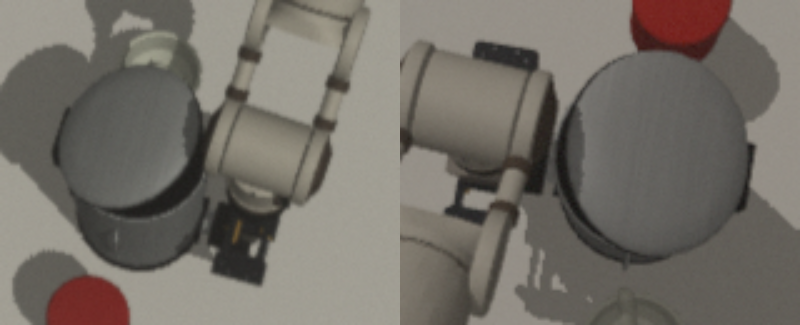

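Call:
servo_tool:
  commands:
    - [[0,0,1,0],[0,0,2,0],[0,0,3,0],[0,0,4,0],[0,0,5,0],[0,0,6,0],[0,0,7,0],[0,0,8,0],[0,0,9,0],[0,0,10,0]]

```text
t: 5.42
tool_pos: [0.5873, -0.0141, 0.0225]
tcp_rot: [-179.9, -0.1, 81.1]
force: [-2.7, 1.8, 5.8]
finger_gap: 0.0004
```

Call:
servo_tool:
  commands:
    - [[0,0,1,0],[0,0,2,0],[0,0,3,0],[0,0,4,0],[0,0,5,0],[0,0,6,0],[0,0,7,0]]

```text
t: 6.0
tool_pos: [0.5873, -0.0142, 0.0162]
tcp_rot: [-179.9, -0.1, 81.1]
force: [-2.9, -1.2, 5.2]
finger_gap: 0.0007
```

Call:
servo_tool:
  commands:
    - [[0,0,1,0],[0,0,2,0],[0,0,3,0],[0,0,4,0]]

```text
t: 6.33
tool_pos: [0.5874, -0.0144, 0.0125]
tcp_rot: [-179.9, -0.1, 81.1]
force: [-2.2, -0.6, 5.4]
finger_gap: 0.0001
```

Call:
servo_tool:
  commands:
    - [[0,0,1,0],[0,0,2,0],[0,0,2.5,0]]

```text
t: 6.58
tool_pos: [0.5875, -0.0145, 0.011]
tcp_rot: [-179.9, -0.0, 81.1]
force: [-7.0, -0.9, 14.4]
finger_gap: 0.0002
```

```bash
python3 - <<'E'
from workcell import *
from h import *
s=read_state();rep(s)
a=[]
for n in("side","top"):
    im=read_camera(n)["pixels"]; a.append(im)
o=np.hstack([cv2.resize(a[0][170:300,250:410],(400,325)),cv2.resize(a[1][170:300,250:410],(400,325))])
cv2.imwrite("pics/p7.png",o[:,:,::-1])
E
```

```text
t 6.5833 radial 0.1497 lat -0.0005 z 0.011 F [-7.  -0.9 14.4] rot [-179.9   -0.    81.1]
```

View pics/p7.png

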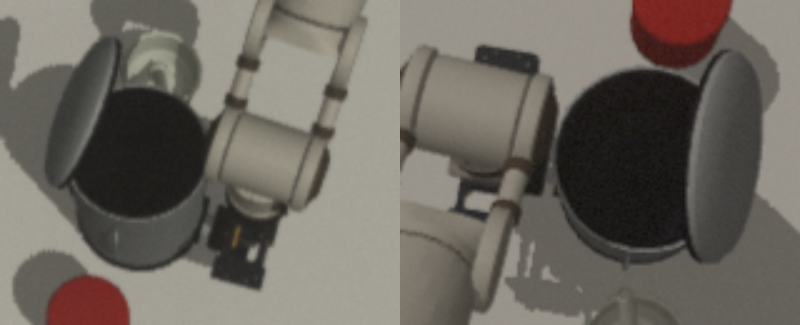

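The lid is wide open at both views and the force has jumped to 14 N, so the pedal is at end of travel. I'll hold for about 3 s.

Call:
servo_tool:
  commands:
    - [[0,0,1,0],[0,0,1,0],[0,0,1,0],[0,0,1,0],[0,0,1,0],[0,0,1,0],[0,0,1,0],[0,0,1,0],[0,0,1,0],[0,0,1,0],[0,0,1,0],[0,0,1,0]]

```text
t: 7.68
tool_pos: [0.5875, -0.0145, 0.0111]
tcp_rot: [-179.9, -0.0, 81.1]
force: [-6.4, -0.2, 12.2]
finger_gap: 0.0005
```

Call:
servo_tool:
  commands:
    - [[0,0,0.5,0],[0,0,0.5,0],[0,0,0.5,0],[0,0,0.5,0],[0,0,0.5,0],[0,0,0.5,0],[0,0,0.5,0],[0,0,0.5,0],[0,0,0.5,0],[0,0,0.5,0],[0,0,0.5,0],[0,0,0.5,0]]

```text
t: 8.68
tool_pos: [0.5874, -0.0146, 0.0112]
tcp_rot: [-179.9, -0.0, 81.1]
force: [-5.1, 0.8, 8.5]
finger_gap: 0.0006
```

Call:
servo_tool:
  commands:
    - [[0,0,0.5,0],[0,0,0.5,0],[0,0,0.5,0],[0,0,0.5,0],[0,0,0.5,0],[0,0,0.5,0],[0,0,0.5,0],[0,0,0.5,0],[0,0,0.5,0],[0,0,0.5,0],[0,0,0.5,0],[0,0,0.5,0]]

```text
t: 9.68
tool_pos: [0.5874, -0.0145, 0.0112]
tcp_rot: [-179.8, -0.0, 81.1]
force: [-4.0, -0.8, 8.4]
finger_gap: 0.0002
```

Call:
servo_tool:
  commands:
    - [[0,0,-0.5,0],[0,0,-1,0],[0,0,-1.6,0],[0,0,-2.2,0],[0,0,-2.8,0],[0,0,-3.4,0],[0,0,-4,0],[0,0,-4.6,0],[0,0,-5.2,0],[0,0,-5.8,0],[0,0,-6.4,0],[0,0,-7,0]]

```text
t: 10.68
tool_pos: [0.5874, -0.0142, 0.0184]
tcp_rot: [-179.8, -0.0, 81.1]
force: [-1.7, 2.9, 5.2]
finger_gap: 0.0007
```

Call:
servo_tool:
  commands:
    - [[0,0,-0.6,0],[0,0,-1.2,0],[0,0,-1.8,0],[0,0,-2.4,0],[0,0,-3,0],[0,0,-3.6,0],[0,0,-4.2,0],[0,0,-4.8,0],[0,0,-5.4,0],[0,0,-6,0],[0,0,-6.6,0],[0,0,-7.2,0]]

```text
t: 11.68
tool_pos: [0.5875, -0.014, 0.0259]
tcp_rot: [-179.8, -0.1, 81.1]
force: [-2.3, 2.7, 6.4]
finger_gap: 0.0002
```

Call:
servo_tool:
  commands:
    - [[0,0,-0.6,0],[0,0,-1.2,0],[0,0,-1.8,0],[0,0,-2.4,0],[0,0,-3,0],[0,0,-3.6,0],[0,0,-4.1,0],[0,0,-4.6,0],[0,0,-5.1,0],[0,0,-5.6,0],[0,0,-6.1,0],[0,0,-6.6,0]]

```text
t: 12.68
tool_pos: [0.5874, -0.0143, 0.0329]
tcp_rot: [-179.8, -0.0, 81.1]
force: [-2.7, 1.8, 8.2]
finger_gap: 0.0004
```

Call:
servo_tool:
  commands:
    - [[0,0,-0.4,0],[0,0,-0.8,0],[0,0,-1.2,0],[0,0,-1.6,0],[0,0,-2,0],[0,0,-2.4,0],[0,0,-2.7,0],[0,0,-3,0],[0,0,-3.3,0],[0,0,-3.6,0],[0,0,-3.9,0],[0,0,-4.2,0]]

```text
t: 13.68
tool_pos: [0.5874, -0.0147, 0.0377]
tcp_rot: [-179.8, 0.0, 81.1]
force: [-4.3, 0.1, 8.8]
finger_gap: 0.0006
```

Call:
servo_tool:
  commands:
    - [[0,0,-0.3,0],[0,0,-0.6,0],[0,0,-0.9,0],[0,0,-1.2,0],[0,0,-1.5,0],[0,0,-1.8,0],[0,0,-2.1,0],[0,0,-2.4,0],[0,0,-2.7,0],[0,0,-3,0],[0,0,-3.3,0],[0,0,-3.6,0]]

```text
t: 14.68
tool_pos: [0.5872, -0.0153, 0.0418]
tcp_rot: [-179.8, 0.1, 81.1]
force: [-4.3, 1.2, 9.3]
finger_gap: 0.0003
```

Call:
servo_tool:
  commands:
    - [[0,0,-0.3,0],[0,0,-0.6,0],[0,0,-0.9,0],[0,0,-1.2,0],[0,0,-1.5,0],[0,0,-1.8,0],[0,0,-2.1,0],[0,0,-2.4,0],[0,0,-2.7,0],[0,0,-3,0],[0,0,-3.3,0],[0,0,-3.6,0]]

```text
t: 15.68
tool_pos: [0.5873, -0.0155, 0.0452]
tcp_rot: [-179.8, 0.1, 81.1]
force: [0.9, 0.2, -0.9]
finger_gap: 0.0002
```

Call:
servo_tool:
  commands:
    - [[0,0,-1,0],[0,0,-3,0],[3,0,-8,0],[10,0,-16,0],[22,0,-28,0],[36,0,-44,0],[52,0,-62,0],[70,0,-82,0],[90,0,-104,0],[108,0,-124,0],[118,0,-136,0],[120,0,-140,0]]

```text
t: 16.68
tool_pos: [0.6079, 0.1057, 0.1888]
tcp_rot: [179.9, 0.0, 81.3]
force: [-0.6, -0.4, 0.8]
finger_gap: 0.0006
```

```bash
python3 - <<'E'
from workcell import *
from h import *
s=read_state();rep(s);d=pickle.load(open("cams.pkl","rb"))
a=[]
for n in("side","top"):
    im=read_camera(n)["pixels"]; a+=[im[140:330,210:450],d[n]["pixels"][140:330,210:450]]
a=[cv2.resize(x,(378,300)) for x in a]
cv2.imwrite("pics/p8.png",np.vstack([np.hstack(a[:2]),np.hstack(a[2:])])[:,:,::-1])
E
```

```text
t 16.6833 radial 0.2717 lat 0.0008 z 0.1888 F [-0.6 -0.4  0.8] rot [179.9   0.   81.3]
```

View pics/p8.png

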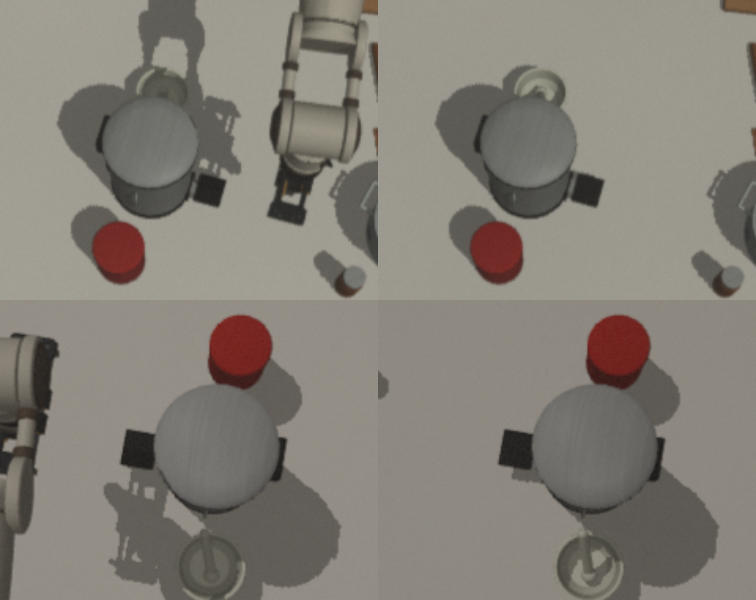

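The before and after crops match: the lid is shut, the pedal is up, and the bin and its neighbours haven't moved. The hand is clear, so I'm handing in.

```bash
python3 -c "
from workcell import *
print(hand_in())"
```

```text
the job is handed in; nothing more can be done
None
```

I opened the bin by its pedal with closed fingertips, held the lid wide open for about 3 s, then let it down slowly. The pedal came up over about 6 s and the fingers stayed in contact until the lid was shut. I then took the hand away and handed the job in at about 17 s.

- **Forces:** the readings I took stayed under about 17 N, with about 8 N moving the pedal and 14 N at the end stop. When the fingers left the pedal the force dropped to zero, which fits a closed lid.
- **Sideways force:** I saw up to about 7 N sideways while pressing. I took it to be friction on the tread, but did not confirm that.
- **Final pictures:** compared by eye with the starting ones, the lid is shut and the pedal is up. The bin, mortar and canister show no visible movement. The colander was outside these crops and the rice pot and spatula only partly in them, but the arm never went near the colander.

No check failed. I had no direct reading of the lid angle, so "fully open" and "fully shut" rest on the pictures, pedal height and force.

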